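# Turn the sharpening stone to its fine side and clamp it in its holder

### The arm

A 7-joint arm with a two-finger parallel gripper is mounted at the origin on the work surface. World frame = base frame: x ahead of the robot, y to its left, z up, the work surface at z = 0. Lengths are in m, angles in degrees, forces in N, time in s.
With the tool pointing down it reaches from about 0.425 to 0.875 m from the base axis. Payload 8.4 kg.
Tool frame: the origin (TCP) lies midway between the tips of the shut fingers; the grasp point (between the pads) lies 19 mm behind it; z points along the fingers, y is the line along which they close (so a half turn about z gives the same grasp; the last joint's range is limited). The gripper opens to 87 mm and grips with 3 to 60 N. Pads are 19 mm wide; open, the fingers measure 117 mm over their backs; the gripper's body (75 mm by 190 mm) begins 51 mm behind the grasp point.
Start: joints at [-80.913, 19.091, 2.286, 83.961, -0.768, 76.965, -3.352], TCP at [0.166, 0.628, 0.183] pointing down, gripper open.
Joint ranges: [-147.57, 147.57], [-21.85, 119.76], [-74.77, 79.35], [14.55, 137.4], [-85.83, 265.84], [4.83, 119.75], [-152.11, 152.11]. Speed limits (degrees/s): [127.2, 127.2, 159.86, 159.86, 180, 180, 180].

### API

Orientations are given as a 3x3 rotation matrix whose columns are the frame's x, y, z axes.
In Python, from bench import read_state, read_camera, camera_params, job_done gives the robot as it stands.
- The arm moves only by the tool arm_command, never from a script. Its arguments are lists of equal length, an entry for each row: "slide": the shift along the tool's x, y, z in cm, a list of three; "turn": the turn about the tool's z in rad; "fingers": the opening, from -1 (shut) to 1 (fully open). In form: {"slide": [[x, y, z], ...], "turn": [turn, ...], "fingers": [fingers, ...]}. A call has 1 to 10 rows; each row is the pose to reach, as a shift and turn from the pose commanded when the call began, along the tool's axes at that moment; what a row does not reach only later rows make up. A row lasts 1/10 s, in which the tool goes at most 50 mm and 8.59 degrees, less where a joint would pass 70% of its speed; a pose out of reach is approached as far as the arm can. A call with a gripper value outside its range is refused whole. The fingers move at their own pace and stop on an object; the grip force is fixed at half the most. Time passes only in rows, so rows that repeat a pose let the fingers close. It gives the time, the measured TCP pose, the force, the opening and the grip force at its end, in the units of the state.
- read_state(): the state, without advancing time (a new reading comes with each control period).
- read_camera(name): name is "scene" or "top"; returns (picture, depth): 420x560x3 uint8, blue, green, red; 420x560 float32, m along the optical axis (not along the pixel's ray), 0 where there is no reading.
- camera_params(name): a dict with "vertical_fov" (degrees; the focal length in pixels is half the picture's height over the tangent of half this angle, whatever the lens; pixels are square), "cx", "cy" (the principal point, pixels), "xyz" and "rotation" of the camera in the world. Camera axes: x right, y down, z forward; pixel columns grow to the right and rows downward; lengths in m; the calibration is good to about 2 mm. A picture is of the moment at which its call begins. camera_params takes no time and is no camera call.
- job_done(): hands the job in; it is judged then, once.
The state is a dict: "time_s": time; "joints": joint angles; "joint_vel": joint speeds; "joint_torque": joint torques, N m; "eef_pos": TCP position; "tool_rot": TCP orientation; "ft_force": force on the tool from outside, world axes, zero at the start; "moment": the same for the moment, N m; "width": opening from 0.0 (shut) to 1.0 (fully open); "grip_force": force on a finger pad.
Only numpy, scipy, OpenCV 4.12 (cv2) and the standard library are available. Lean on these libraries where they do the work, as an engineer would, in place of code of your own. Each camera call takes 0.05 s, during which the arm holds its last target. There are 200 camera calls.

### The job

The sharpening stone lies with its brown coarse face up: turn it over and lay it squarely on the bed of its holder with the cream fine face up, then slide the red jaw up until the stone is held snugly between jaw and end stop. The stone is brittle, so keep it under control all the way: never let it topple or drop, and lay it on the holder gently. Leave the other things on the worktop where they are.

Things in the scene. Friction and masses are not known exactly. Their poses are not given: they have to be found in the camera images.
- stone: two-sided sharpening stone, a block 150 mm long (its x) by 50 mm wide (its y) by 25 mm thick (its z), 0.4 kg; coarse face reddish brown, fine face cream. Origin: centre of the cream fine face; its z axis points from the fine face through to the brown coarse face, so z points up at the start and must point down in the end
- stone_mid (a point): middle of the sharpening stone, 12.5 mm inside from the fine face; same axes as the stone
- holder: holder fixed to the worktop: aluminium bar 44 mm wide (its x; the stone overhangs it 3 mm each side), 226 mm long (its y, -0.120 to +0.106), with a black pad as bed, top 20 mm above the worktop. Origin on the worktop under the middle of the stone's space, z up. Fixed black end stop: inner face at y = +0.090, 30 mm high; the red sliding jaw is at the other end
- jaw (a joint): slide of the red jaw along the holder's +y, in m: its clamping face is at y = -0.090 + value, so the space for the stone is 180 mm - value; 0 = fully open, about 0.030 = closed on the stone against the stop; starts between 0 and 0.010, takes about 2 N to move, stays where it is left
- jaw_tab (a point): centre of the top of the red jaw block, 49 mm above the worktop; the block is 44 mm wide (holder's x), 16 mm thick (holder's y), from 19 to 49 mm above the worktop. Its clamping face is 8 mm from here towards the holder's +y; axes as the holder
- spoon: wooden spoon 200 mm long, lying flat; origin near its middle, underside (not part of the job)
- bowl: small steel bowl, 100 mm across, 42 mm high; origin under its centre (not part of the job)
- ramekin: white ceramic ramekin, 80 mm across, 45 mm high; origin under its centre (not part of the job)
- knife: chef's knife lying flat, 285 mm long, black handle 22 mm wide and 18 mm high, blade 34 mm wide; origin near its middle, underside, its x axis points to the blade's tip (not part of the job)
- mug: blue mug, 80 mm across, 90 mm high, handle at its own +y; origin under its centre (not part of the job)
- mill: dark wooden pepper mill, 56 mm across, 160 mm high; origin under its centre (not part of the job)
- jar: amber jar with steel cap, 70 mm across, 80 mm high; origin under its centre (not part of the job)
Things that resemble listed ones, but are neither listed nor needed, are in the scene too. What is shaped like the holder but blue is not meant.

How it is judged (in metres and radians):
On the way:
1. the stone lies on the bed of the holder, fine face up (angle between stone's own z axis and vertical above 3.02 rad and x of stone_mid in the frame of holder between -0.008 and 0.008 m and y of stone_mid in the frame of holder between -0.02 and 0.03 m and z of stone_mid in the frame of holder between 0.028 and 0.0365 m and angle between the x axis of stone and the y axis of holder, either way round below 0.1 rad), for 0.2 s.
At the end, for the whole second after the job is handed in: the stone rests on the bed, cream fine face up (within 7 degrees of level), its middle within 8 mm of the bed's centre line and its length within 6 degrees of it; the jaw is closed on it so that stop, stone and jaw leave less than 3 mm of play in all (jaw above 0.027); the stone is at rest (all of step 1 and value of joint jaw above 0.027 m and linear speed of stone below 0.01 m/s); the robot touches nothing.
It fails at once if the stone topples or falls (it turns faster than 7 rad/s) (angular speed of stone above 7 rad/s).
It fails at once if the stone drops (it moves faster than 0.4 m/s while the fingers do not hold it) (contact force between the fingers and stone below 0.5 N and linear speed of stone above 0.4 m/s).
It fails at once if the stone is banged down on the holder (contact force above 60 N) (contact force between stone and holder above 60 N).
It fails at once if one of the other things is moved by more than 30 mm (distance of any of spoon, bowl, ramekin, knife, mug, mill, jar from where it was at the start of the episode above 0.03 m).
It also fails if it takes over 61 s, if anything falls off the work surface, if the arm or the gripper's body presses on something with over 40 N, if the wrist force passes 120 N, or if a joint passes its speed limit or range.

## Working session

There is one attempt and no reset: what is moved stays moved. The work goes in short steps, Python scripts to look and compute and a tool call to move; the robot and the scene stay as the last step left them, time stands still between calls to the robot, and variables do not carry over. Pictures are saved under pics/ and viewed, at most 10 in all, crops included, and the job is handed in when it is done.

Besides the shell and the picture viewer there is one more tool, called as name(argument=value, ...) on one line, values as JSON. arm_command: Moves the arm, as the interface text tells. Its arguments: {"type":"object","properties":{"slide":{"type":"array"},"turn":{"type":"array"},"fingers":{"type":"array"}},"required":["slide","turn","fingers"]}

```bash
ls; mkdir -p pics; cat > h.py <<'E'
import numpy as np, cv2
from bench import *
def cam(n):
    im,d=read_camera(n); return im,d,camera_params(n)
def K(p):
    f=210/np.tan(np.radians(p["vertical_fov"]/2)); return f
def ray(p,u,v):
    d=np.array([(u-p["cx"])/K(p),(v-p["cy"])/K(p),1.]); return np.array(p["xyz"]),np.array(p["rotation"])@d
def onplane(p,u,v,z):
    o,d=ray(p,u,v); return o+d*(z-o[2])/d[2]
def cloud(p,d):
    v,u=np.mgrid[0:420,0:560]; c=np.stack([(u-p["cx"])/K(p),(v-p["cy"])/K(p),np.ones_like(d)],-1)*d[...,None]
    return c@np.array(p["rotation"]).T+np.array(p["xyz"])
E
python3 - <<'E'
from h import *
for n in("scene","top"):
    im,d,p=cam(n); cv2.imwrite(f"pics/{n}0.png",im); np.savez(f"{n}0.npz",im=im,d=d); print(n,p)
print(read_state())
E
```

```text
pics
scene {'vertical_fov': 48.56313504277173, 'cx': 277.37144175589543, 'cy': 209.4862420139503, 'xyz': array([1.38643807, 0.26658504, 1.30307174]), 'rotation': array([[-0.29653722,  0.78024901, -0.55070606],
       [ 0.95499503,  0.24653987, -0.16493206],
       [ 0.00708293, -0.57483004, -0.81824217]])}
top {'vertical_fov': 43.79921815527874, 'cx': 284.4537961293317, 'cy': 199.36094548565728, 'xyz': array([0.20704421, 0.01007802, 1.75920062]), 'rotation': array([[-0.01725987, -0.98465484,  0.17365755],
       [-0.99984853,  0.01660828, -0.00520466],
       [ 0.00224064, -0.17372108, -0.98479235]])}
{'time_s': 0.1, 'joints': array([-80.91347074,  19.12561526,   2.28497098,  84.00559831,
        -0.76656595,  76.96698416,  -3.35064061]), 'joint_vel': array([ 0.13226568, -0.01981965,  0.01844644, -0.09283584, -0.00802055,
       -0.00109105,  0.02417832]), 'joint_torque': array([ 4.20634984e-03, -6.57811546e+01,  1.34006359e+00, -4.04713368e+01,
       -5.97911328e-02,  4.07859113e-02,  4.81678637e-05]), 'eef_pos': array([0.16563082, 0.62803975, 0.18257537]), 'tool_rot': array([[-9.66956570e-01,  2.54941028e-01, -2.54079669e-04],
       [ 2.54941127e-01,  9.66955526e-01, -1.42575766e-03],
       [-1.17800383e-04, -1.44342110e-03, -9.99998951e-01]]), 'ft_force': array([-0.39316868,  0.33855611,  0.38816136]), 'moment': array([-0.01278358,  0.00637764, -0.02761063]), 'grip_force': 0.0, 'width': 1.0025614043564115}
```

View pics/scene0.png

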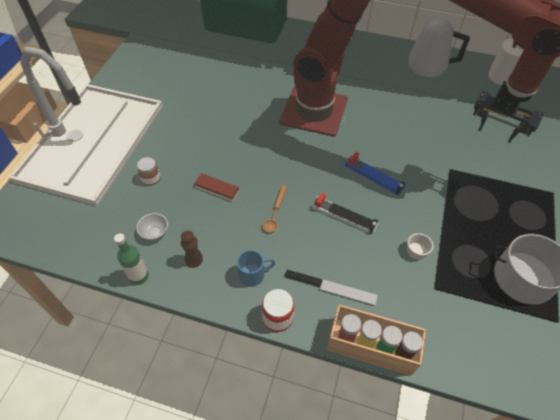

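View pics/top0.png

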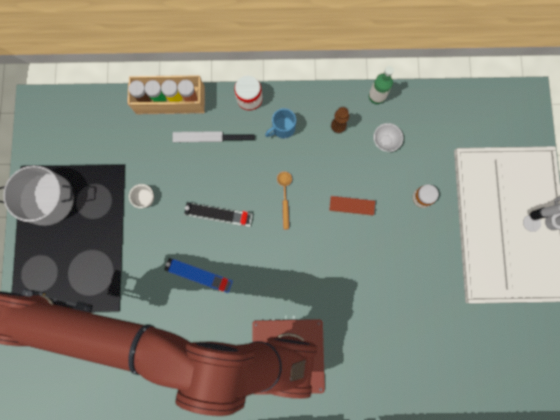

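The scene view shows the stone at (217,187) and the spoon at (275,210). The candidates for the holder are the silver/black bar with a red jaw at scene (347,213) / top (218,214), and the blue one at scene (375,173) / top (198,275). The silver one fits the description, because the blue one is excluded. The reddish-brown block at top (352,205) is the only stone. Next I'll measure, and confirm in one crop.

```bash
cat > m.py <<'E'
from h import *
import sys
def comp(mask,near):
    n,l,s,c=cv2.connectedComponentsWithStats(mask.astype(np.uint8))
    i=1+min(range(n-1),key=lambda i:np.hypot(*(c[i+1]-near)) + (1e3 if s[i+1,4]<15 else 0)); return l==i
if __name__=="__main__":
  seeds={"scene":dict(stone=(217,186),jaw=(321,201),bar=(350,214)),"top":dict(stone=(352,205),jaw=(245,217),bar=(215,213))}
  for n in("scene","top"):
    z=np.load(n+"0.npz"); im,d=z["im"],z["d"]; p=camera_params(n); C=cloud(p,d)
    hsv=cv2.cvtColor(im,cv2.COLOR_BGR2HSV); H,S,V=cv2.split(hsv)
    red=((H<8)|(H>172))&(S>120)&(V>50)
    for k in("stone","jaw"):
        m=comp(red,seeds[n][k]); P=C[m]; P=P[d[m]>0]; zt=np.percentile(P[:,2],[5,50,90])
        r=cv2.minAreaRect(np.argwhere(m)[:,::-1].astype(np.float32)); print(n,k,m.sum(),"z",zt.round(4),"rect",r)
        T=P[P[:,2]>(0.018 if k=="stone" else .042)][:,:2].astype(np.float32)
        if len(T)>4: print("  top pts rect",cv2.minAreaRect((T*1000)), "mean",T.mean(0))
        if k=="stone": print("  z=.025 rect:",cv2.minAreaRect(np.array([onplane(p,u,v,.025)[:2]*1000 for v,u in np.argwhere(m)],np.float32)))
    hm=(C[...,2]>.012)&(C[...,2]<.06)&(d>0); m=comp(cv2.morphologyEx(hm.astype(np.uint8),cv2.MORPH_CLOSE,np.ones((3,3))),seeds[n]["bar"])
    P=C[m&(d>0)]; print(n,"holder",m.sum(),cv2.minAreaRect((P[:,:2]*1000).astype(np.float32)),np.percentile(P[:,2],[5,25,50,75,95]).round(4))
  a=cv2.imread("pics/scene0.png")[140:245,170:420]; b=cv2.imread("pics/top0.png")[165:295,150:400]
  cv2.imwrite("pics/crop.png",np.vstack([cv2.resize(a,(750,315)),cv2.resize(b,(548,285)).copy() if 0 else cv2.resize(np.pad(b,((0,0),(0,0),(0,0))),(750,285))]))
E
python3 m.py
```

```text
scene stone 410 z [0.0199 0.0247 0.0286] rect ((216.0821990966797, 185.28082275390625), (39.91102981567383, 10.767786026000977), 20.556045532226562)
  top pts rect ((491.85986328125, -225.003662109375), (144.3590850830078, 48.07070541381836), 84.98947143554688) mean [ 0.49207574 -0.22364232]
  z=.025 rect: ((492.0074768066406, -224.30136108398438), (143.22010803222656, 44.32802963256836), 82.67536163330078)
scene jaw 69 z [0.0307 0.0469 0.0508] rect ((320.3461608886719, 199.23074340820312), (5.824352264404297, 13.312806129455566), 33.6900634765625)
  top pts rect ((451.4320983886719, 138.0354766845703), (16.398149490356445, 44.33193588256836), 79.11286926269531) mean [0.45320785 0.13809562]
scene holder 833 ((461.1579895019531, 227.91647338867188), (225.03224182128906, 67.16909790039062), 78.78662872314453) [0.013  0.0168 0.0197 0.0228 0.0464]
top stone 489 z [0.019  0.0253 0.0311] rect ((351.993896484375, 205.05487060546875), (43.5100212097168, 13.362215995788574), 6.340191841125488)
  top pts rect ((490.3045349121094, -226.3136749267578), (146.6488037109375, 47.4018440246582), 81.65313720703125) mean [ 0.49059537 -0.22320342]
  z=.025 rect: ((489.5871276855469, -226.24819946289062), (146.20606994628906, 45.68149948120117), 82.579833984375)
top jaw 78 z [0.0169 0.0478 0.0541] rect ((243.673095703125, 217.63462829589844), (6.275716304779053, 13.139781951904297), 11.309932708740234)
  top pts rect ((450.4265441894531, 137.901611328125), (15.179370880126953, 43.75067138671875), 80.41763305664062) mean [0.44947043 0.13771473]
top holder 889 ((466.3118591308594, 226.39846801757812), (224.4990692138672, 48.1992301940918), 78.8192138671875) [0.0127 0.017  0.0204 0.0241 0.0475]
```

View pics/crop.png

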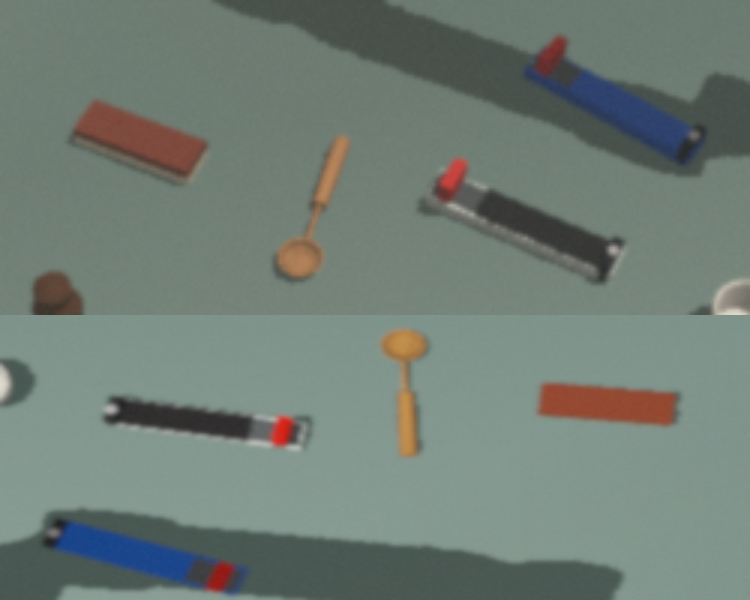

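The crop confirms it: the silver bar with the black pad and red jaw is the holder. Its end stop lies toward world +y and the jaw toward −y. The brown block with the cream underside is the stone. The tool can only point down, so I'll grip the stone near its +y end, pivot it in the pads, and lay it over toward the jaw.

```bash
cat > rel.py <<'E'
from h import *
def rel(*wps):
    s=read_state(); R=s["tool_rot"]; a=np.degrees(np.arctan2(R[1,0],R[0,0])); c=np.cos(np.radians(a));sn=np.sin(np.radians(a))
    print("t",round(s["time_s"],2),"tcp",s["eef_pos"].round(4),"ang",a.round(2),"F",s["ft_force"].round(1),"w",round(s["width"],3),"g",round(s["grip_force"],1))
    for (x,y,z,ang) in wps:
        d=np.array([x,y,z])-s["eef_pos"]
        print("slide cm",np.round(100*np.array([c*d[0]+sn*d[1],sn*d[0]-c*d[1],-d[2]]),2),"turn",round(np.radians((a-ang+180)%360-180),3))
SC=np.array([.4905,-.2255]); SA=82.6; SD=np.array([np.cos(np.radians(SA)),np.sin(np.radians(SA))])
HO=np.array([.4677,.2333]); HA=78.8; HD=np.array([np.cos(np.radians(HA)),np.sin(np.radians(HA))])
E
python3 -c "
from rel import *
g=SC+.055*SD; print(g)
rel((.46,.40,.18,SA),(.56,.05,.18,SA),(*g,.15,SA))"
```

```text
[ 0.49758376 -0.17095809]
t 0.1 tcp [0.1656 0.628  0.1826] ang 165.23 F [-0.4  0.3  0.4] w 1.003 g 0.0
slide cm [-34.28 -14.55   0.26] turn 1.442
slide cm [-52.87 -45.84   0.26] turn 1.442
slide cm [-52.47 -68.8    3.26] turn 1.442
```

arm_command(slide=[[-34.3,-14.5,0],[-34.3,-14.5,0],[-34.3,-14.5,0],[-34.3,-14.5,0],[-34.3,-14.5,0],[-34.3,-14.5,0],[-34.3,-14.5,0],[-52.9,-45.8,0],[-52.9,-45.8,0],[-52.9,-45.8,0]], turn=[0.15,0.3,0.45,0.6,0.75,0.9,1.05,1.2,1.35,1.442], fingers=[1,1,1,1,1,1,1,1,1,1])

```text
time_s: 1.1
eef_pos: [0.4892, 0.2696, 0.1829]
tool_rot: [[0.135, 0.991, -0.001], [0.991, -0.135, -0.0], [-0.001, -0.0, -1.0]]
ft_force: [0.6, 0.7, 0.6]
width: 1.002
grip_force: 0.0
```

```bash
python3 -c "
from rel import *
g=SC+.055*SD
rel((.56,.05,.18,SA),(*g,.15,SA))"
```

```text
t 1.1 tcp [0.4892 0.2696 0.1829] ang 82.26 F [0.6 0.7 0.6] w 1.002 g 0.0
slide cm [-20.81   9.98   0.29] turn -0.006
slide cm [-43.54   6.77   3.29] turn -0.006
```

arm_command(slide=[[-20.8,8,0],[-20.8,8,0],[-20.8,8,0],[-20.8,8,0],[-43.5,6.8,3],[-43.5,6.8,3],[-43.5,6.8,3],[-43.5,6.8,3],[-43.5,6.8,3],[-43.5,6.8,3]], turn=[-0.006,-0.006,-0.006,-0.006,-0.006,-0.006,-0.006,-0.006,-0.006,-0.006], fingers=[1,1,1,1,1,1,1,1,1,1])

```text
time_s: 2.1
eef_pos: [0.4975, -0.1759, 0.153]
tool_rot: [[0.132, 0.991, -0.001], [0.991, -0.132, -0.002], [-0.002, -0.001, -1.0]]
ft_force: [0.2, 0.3, 1.3]
width: 1.003
grip_force: 0.0
```

```bash
python3 -c "
from rel import *
g=SC+.055*SD
rel((*g,.05,SA),(*g,.003,SA))"
```

```text
t 2.1 tcp [ 0.4975 -0.1759  0.153 ] ang 82.39 F [0.2 0.3 1.3] w 1.003 g 0.0
slide cm [ 0.49 -0.06 10.3 ] turn -0.004
slide cm [ 0.49 -0.06 15.  ] turn -0.004
```

arm_command(slide=[[0.3,0,3],[0.3,0,6],[0.3,0,9],[0.3,0,11],[0.3,0,12.5],[0.3,0,13.5],[0.3,0,14.2],[0.3,0,14.6],[0.3,0,14.6],[0.3,0,14.6]], turn=[0,0,0,0,0,0,0,0,0,0], fingers=[1,1,1,1,1,1,1,1,1,1])

```text
time_s: 3.1
eef_pos: [0.5012, -0.1655, 0.0079]
tool_rot: [[0.123, 0.992, 0.001], [0.992, -0.123, -0.0], [0.0, 0.001, -1.0]]
ft_force: [0.0, -1.7, 0.3]
width: 0.999
grip_force: 0.0
```

arm_command(slide=[[-0.5,0.2,0.2],[-0.5,0.2,0.4],[-0.5,0.2,0.4],[-0.5,0.2,0.4],[-0.5,0.2,0.4],[-0.5,0.2,0.4],[-0.5,0.2,0.4],[-0.5,0.2,0.4],[-0.5,0.2,0.4],[-0.5,0.2,0.4]], turn=[0,0,0,0,0,0,0,0,0,0], fingers=[1,1,-1,-1,-1,-1,-1,-1,-1,-1])

```text
time_s: 4.1
eef_pos: [0.5021, -0.1705, 0.0034]
tool_rot: [[0.123, 0.992, 0.0], [0.992, -0.123, -0.0], [-0.0, 0.0, -1.0]]
ft_force: [-0.0, 0.2, 0.2]
width: 0.353
grip_force: 0.0
```

```bash
python3 - <<'E'
from rel import *
rel()
o=[]
for n,(x0,y0) in dict(scene=(160,120),top=(285,140)).items():
    im,d,p=cam(n); o.append(cv2.resize(im[y0:y0+130,x0:x0+130],(390,390)))
cv2.imwrite("pics/g1.png",np.hstack(o))
E
```

```text
t 4.1 tcp [ 0.5021 -0.1705  0.0034] ang 82.95 F [-0.   0.2  0.2] w 0.353 g 0.0
```

View pics/g1.png

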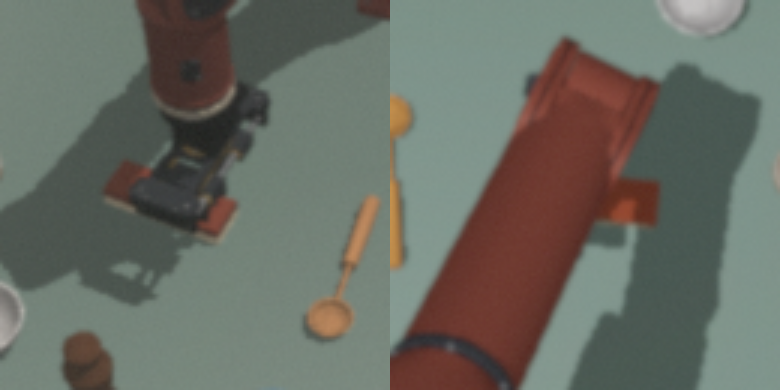

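arm_command(slide=[[0,0,0],[0,0,0],[0,0,0]], turn=[0,0,0], fingers=[-1,-1,-1])

```text
time_s: 4.5
eef_pos: [0.5021, -0.1706, 0.0034]
tool_rot: [[0.123, 0.992, -0.0], [0.992, -0.123, -0.0], [-0.0, -0.0, -1.0]]
ft_force: [0.5, 0.3, -0.9]
width: 0.033
grip_force: 0.0
```

```bash
python3 - <<'E'
from rel import *
s=read_state(); print(s["joints"].round(2))
o=[]
for n in("scene","top"):
    im,d,p=cam(n); C=cloud(p,d)
    q=(np.array([*s["eef_pos"]])-p["xyz"])@np.array(p["rotation"]); u=q[0]/q[2]*K(p)+p["cx"];v=q[1]/q[2]*K(p)+p["cy"]; print(n,"tcp pix",u,v)
    for vv in range(int(v)-40,int(v)+31,10): print(vv,[tuple((C[vv,uu]*1000).astype(int)) for uu in range(int(u)-20,int(u)+21,10)])
    np.savez(n+"1.npz",im=im,d=d)
    if n=="scene": cv2.imwrite("pics/g2.png",cv2.resize(im[130:230,160:280],(720,600)))
E
```

```text
[-23.57  18.99  43.75 113.55 -16.22  53.61  21.33]
scene tcp pix 230.1914854010052 194.94684062386827
154 [(np.int64(344), np.int64(-310), np.int64(1)), (np.int64(543), np.int64(-166), np.int64(261)), (np.int64(532), np.int64(-139), np.int64(258)), (np.int64(477), np.int64(-130), np.int64(203)), (np.int64(297), np.int64(-168), np.int64(0))]
164 [(np.int64(390), np.int64(-291), np.int64(1)), (np.int64(514), np.int64(-186), np.int64(175)), (np.int64(516), np.int64(-150), np.int64(191)), (np.int64(356), np.int64(-187), np.int64(0)), (np.int64(347), np.int64(-151), np.int64(3))]
174 [(np.int64(433), np.int64(-273), np.int64(1)), (np.int64(524), np.int64(-186), np.int64(138)), (np.int64(528), np.int64(-149), np.int64(155)), (np.int64(489), np.int64(-131), np.int64(117)), (np.int64(387), np.int64(-137), np.int64(-3))]
184 [(np.int64(585), np.int64(-194), np.int64(156)), (np.int64(574), np.int64(-165), np.int64(154)), (np.int64(543), np.int64(-145), np.int64(124)), (np.int64(445), np.int64(-155), np.int64(1)), (np.int64(432), np.int64(-121), np.int64(0))]
194 [(np.int64(515), np.int64(-241)
[... 2194 characters left out ...]
.int64(-64), np.int64(560)), (np.int64(385), np.int64(-86), np.int64(569)), (np.int64(384), np.int64(-109), np.int64(573)), (np.int64(388), np.int64(-135), np.int64(548)), (np.int64(465), np.int64(-231), np.int64(27))]
222 [(np.int64(360), np.int64(-61), np.int64(589)), (np.int64(359), np.int64(-84), np.int64(592)), (np.int64(359), np.int64(-107), np.int64(588)), (np.int64(363), np.int64(-133), np.int64(559)), (np.int64(434), np.int64(-233), np.int64(4))]
232 [(np.int64(334), np.int64(-59), np.int64(617)), (np.int64(334), np.int64(-82), np.int64(610)), (np.int64(336), np.int64(-105), np.int64(595)), (np.int64(340), np.int64(-133), np.int64(553)), (np.int64(400), np.int64(-231), np.int64(4))]
```

View pics/g2.png

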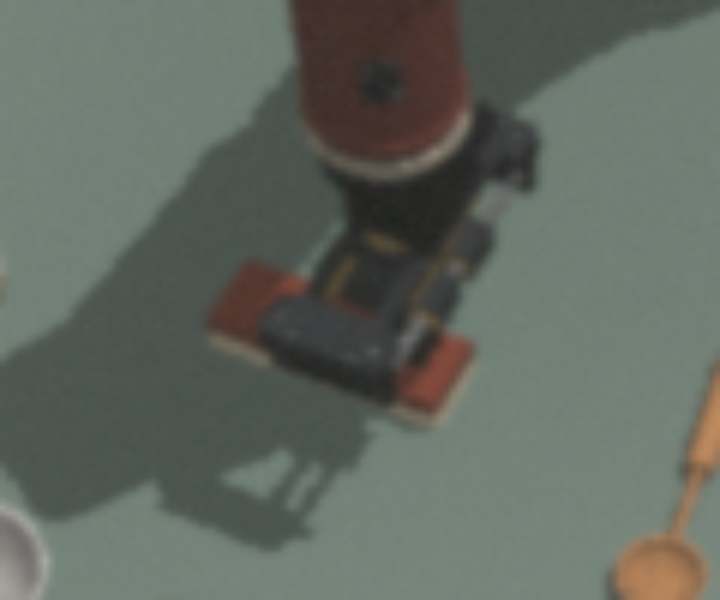

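```bash
python3 - <<'E'
from rel import *
z=np.load("scene1.npz"); p=camera_params("scene"); C=cloud(p,z["d"]); C0=cloud(p,np.load("scene0.npz")["d"])
ch=(np.abs(C-C0).sum(-1)>.03)
for v in range(168,206,2):
    print(v,[ "%d,%d,%d"%tuple(C[v,u]*1000) if ch[v,u] else "." for u in range(200,246,5)])
E
```

```text
168 ['.', '.', '.', '.', '515,-187,157', '513,-171,160', '521,-149,178', '493,-145,147', '480,-133,136', '.']
170 ['.', '.', '.', '513,-207,138', '525,-183,160', '513,-172,150', '524,-149,171', '494,-145,138', '484,-132,131', '.']
172 ['.', '.', '.', '536,-196,158', '520,-187,142', '525,-167,155', '519,-152,155', '500,-143,136', '487,-131,125', '.']
174 ['.', '.', '.', '542,-194,156', '524,-186,138', '525,-167,146', '528,-149,155', '505,-142,132', '489,-131,117', '.']
176 ['.', '.', '.', '545,-194,149', '533,-182,139', '528,-167,140', '530,-148,149', '517,-137,138', '.', '.']
178 ['.', '.', '562,-203,156', '545,-195,139', '538,-181,136', '530,-167,132', '527,-151,133', '518,-137,128', '.', '.']
180 ['.', '573,-216,154', '568,-201,154', '.', '534,-184,119', '554,-156,153', '533,-149,131', '525,-135,127', '.', '.']
182 ['.', '584,-211,158', '575,-198,153', '570,-183,153', '.', '563,-152,156', '542,-145,134', '.', '.', '.']
184 ['.', '587,-210,153', '585,-194,156', '580,-179,156', '574,-165,154', '562,-154,143', '543,-145,124', '.', '.', '.']
186 ['.', '591,-209,148', '589,-192,152', '586,-177,153', '582,-162,155', '572,-149,148', '513,-161,71', '.', '.', '.']
188 ['.', '592,-210,138', '594,-191,149', '595,-173,156', '590,-158,156', '586,-143,157', '512,-163,58', '.', '.', '.']
190 ['.', '581,-218,112', '588,-196,129', '597,-173,148', '595,-157,153', '586,-144,146', '515,-162,51', '.', '.', '.']
192 ['.', '.', '586,-198,114', '586,-180,122', '597,-157,145', '587,-144,138', '.', '.', '.', '.']
194 ['.', '.', '.', '590,-179,116', '589,-162,122', '590,-144,131', '.', '.', '.', '.']
196 ['.', '.', '.', '.', '590,-163,113', '589,-146,118', '.', '.', '.', '.']
198 ['.', '.', '.', '.', '.', '.', '.', '.', '.', '.']
200 ['.', '.', '.', '.', '.', '.', '.', '.', '.', '.']
202 ['.', '.', '.', '.', '535,-196,-4', '.', '.', '.', '.', '.']
204 ['.', '.', '.', '.', '.', '.', '.', '.', '.', '.']
```

```bash
python3 - <<'E'
from rel import *
p=camera_params("scene"); C0=cloud(p,np.load("scene0.npz")["d"])
for v in range(90,140,3): print(v,["%d,%d,%d"%tuple(C0[v,u]*1000) if C0[v,u,2]>.05 else "." for u in range(470,545,8)])
E
```

```text
90 ['.', '.', '.', '.', '166,584,392', '185,599,412', '206,612,432', '207,631,438', '196,654,435', '.']
93 ['.', '.', '123,555,338', '.', '179,584,391', '192,601,407', '205,617,422', '204,637,426', '190,660,421', '.']
96 ['.', '.', '134,557,336', '.', '189,585,389', '196,604,399', '195,624,404', '195,644,409', '.', '.']
99 ['.', '156,534,336', '140,560,329', '138,582,333', '193,588,382', '198,607,391', '205,625,402', '192,649,398', '.', '.']
102 ['.', '166,536,333', '155,560,330', '174,577,351', '182,595,363', '201,610,383', '203,630,390', '.', '.', '.']
105 ['.', '181,536,334', '172,560,333', '178,580,343', '175,601,347', '189,618,364', '.', '.', '.', '.']
108 ['.', '179,541,321', '177,562,326', '181,583,335', '182,604,341', '187,623,351', '151,655,328', '.', '.', '.']
111 ['.', '180,544,311', '183,565,320', '183,586,326', '187,606,335', '191,626,344', '154,658,321', '158,678,330', '156,699,334', '.']
114 ['.', '184,547,303', '189,568,313', '.', '187,610,324', '191,630,333', '149,664,305', '158,682,319', '172,698,335', '163,722,334']
117 ['.', '.', '145,583,266', '189,593,308', '.', '195,633,325', '198,653,334', '160,686,309', '187,697,337', '171,723,330']
120 ['.', '.', '.', '.', '196,616,310', '.', '199,657,324', '206,675,335', '193,700,331', '.']
123 ['.', '.', '1386,266,1303', '.', '.', '204,639,311', '.', '205,680,324', '208,699,333', '.']
126 ['.', '.', '.', '.', '.', '.', '204,665,306', '205,685,313', '218,700,330', '.']
129 ['.', '.', '.', '.', '.', '.', '217,665,306', '215,686,310', '222,703,322', '.']
132 ['.', '.', '.', '.', '.', '.', '195,677,276', '218,689,302', '.', '.']
135 ['.', '.', '.', '.', '.', '.', '.', '.', '.', '.']
138 ['.', '.', '.', '.', '.', '185,669,237', '.', '.', '.', '.']
```

arm_command(slide=[[0,0,-0.5],[0,0,-0.5],[0,0,-0.5],[0,0,-0.5],[0,0,-0.5],[0,0,-0.5],[0,0,-0.5],[0,0,-0.5],[0,0,-0.5],[0,0,-0.5]], turn=[0,0,0,0,0,0,0,0,0,0], fingers=[1,1,1,1,1,1,1,1,1,1])

```text
time_s: 5.6
eef_pos: [0.5021, -0.1706, 0.0084]
tool_rot: [[0.123, 0.992, -0.0], [0.992, -0.123, -0.0], [-0.0, -0.0, -1.0]]
ft_force: [-0.4, 0.8, -0.2]
width: 0.845
grip_force: 0.0
```

The depth image shows the fingertips about 42 mm higher than the reported z, and this holds at the start pose too. So I closed above the stone and it has not moved. I'll go down further and watch the force.

arm_command(slide=[[-0.1,-0.3,0.5],[-0.1,-0.3,1.0],[-0.1,-0.3,1.5],[-0.1,-0.3,2.0],[-0.1,-0.3,2.5],[-0.1,-0.3,3.0],[-0.1,-0.3,3.4],[-0.1,-0.3,3.8],[-0.1,-0.3,3.8],[-0.1,-0.3,3.8]], turn=[0,0,0,0,0,0,0,0,0,0], fingers=[1,1,1,1,1,1,1,1,1,1])

```text
time_s: 6.6
eef_pos: [0.499, -0.1713, -0.0296]
tool_rot: [[0.123, 0.992, -0.0], [0.992, -0.123, -0.0], [-0.0, -0.0, -1.0]]
ft_force: [-0.2, -0.2, 0.3]
width: 0.998
grip_force: 0.0
```

arm_command(slide=[[0,0,0.2],[0,0,0.4],[0,0,0.6],[0,0,0.6]], turn=[0,0,0,0], fingers=[1,1,1,1])

```text
time_s: 7.0
eef_pos: [0.4988, -0.1711, -0.0359]
tool_rot: [[0.123, 0.992, -0.0], [0.992, -0.123, -0.0], [-0.0, -0.0, -1.0]]
ft_force: [0.1, -0.6, 0.7]
width: 1.0
grip_force: 0.0
```

```bash
python3 - <<'E'
from rel import *
rel()
p=camera_params("scene");im,d,p=cam("scene"); C=cloud(p,d); C0=cloud(p,np.load("scene0.npz")["d"])
m=(C[...,0]>.575)&(C[...,0]<.61)&(C[...,2]>.03)&(abs(C[...,1]+.18)<.06); print("body end z pct",np.percentile(C[m][:,2],[0,3,10,50,97]))
cv2.imwrite("pics/g3.png",cv2.resize(im[150:220,170:270],(800,560)))
E
```

```text
t 7.0 tcp [ 0.4988 -0.1711 -0.0359] ang 82.96 F [ 0.1 -0.6  0.7] w 1.0 g 0.0
body end z pct [0.07276427 0.0756642  0.07985612 0.11198459 0.1196055 ]
```

View pics/g3.png

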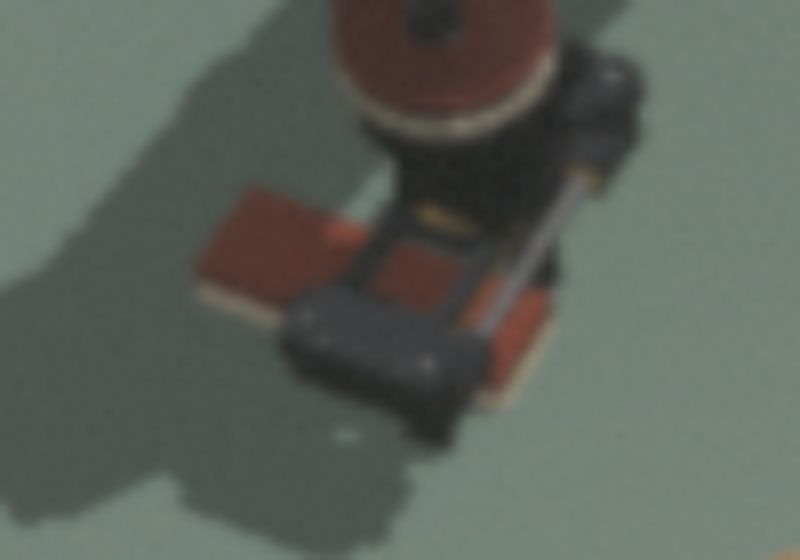

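The gripper now straddles the stone near its +y end. One finger shows at crop (430,430), and the body underside is at 74 mm, so the tips are about 4 mm up. Now I'll close.

arm_command(slide=[[0,0,0],[0,0,0],[0,0,0],[0,0,0],[0,0,0],[0,0,0],[0,0,0],[0,0,0]], turn=[0,0,0,0,0,0,0,0], fingers=[-1,-1,-1,-1,-1,-1,-1,-1])

```text
time_s: 7.85
eef_pos: [0.4986, -0.171, -0.0357]
tool_rot: [[0.123, 0.992, -0.001], [0.992, -0.123, 0.0], [0.0, -0.001, -1.0]]
ft_force: [-3.0, 1.4, 3.8]
width: 0.573
grip_force: 29.8
```

arm_command(slide=[[-0.07,0,-0.55],[-0.17,0,-1.13],[-0.3,0,-1.7],[-0.44,0,-2.24],[-0.44,0,-2.24]], turn=[0,0,0,0,0], fingers=[-1,-1,-1,-1,-1])

```text
time_s: 8.35
eef_pos: [0.4991, -0.176, -0.0123]
tool_rot: [[0.123, 0.992, 0.002], [0.992, -0.123, -0.0], [-0.0, 0.002, -1.0]]
ft_force: [0.6, 0.5, -4.2]
width: 0.571
grip_force: 30.0
```

```bash
cat > st.py <<'E'
from rel import *
# stone points: red/brown or cream near the gripper: pose of visible reddish/cream pixels in scene view
def stone(save=None,box=None,n="scene"):
    im,d,p=cam(n); C=cloud(p,d); H,S,V=cv2.split(cv2.cvtColor(im,cv2.COLOR_BGR2HSV))
    s=read_state()["eef_pos"]
    m=((H<8)|(H>172))&(S>110)&(V>40)&(np.hypot(C[...,0]-s[0],C[...,1]-s[1])<.17)&(C[...,2]<s[2]+.14)&(d>0)
    P=C[m]; print(n,"brown",m.sum())
    if len(P)>20:
        c=P.mean(0); U,W,Vt=np.linalg.svd(P-c,full_matrices=False); print(" c",c.round(3)," ext",[np.ptp((P-c)@v).round(3) for v in Vt]," long",Vt[0].round(3)," normal",Vt[2].round(3)," zrange",np.percentile(P[:,2],[2,98]).round(3))
    if save: x,y,w,h=box; cv2.imwrite(save,cv2.resize(im[y:y+h,x:x+w],None,fx=5,fy=5))
E
python3 -c "
from st import *
rel(); stone(); stone(n='top')"
```

```text
t 8.35 tcp [ 0.4991 -0.176  -0.0123] ang 82.93 F [ 0.6  0.5 -4.2] w 0.571 g 30.0
scene brown 66
 c [ 0.486 -0.248  0.045]  ext [np.float64(0.143), np.float64(0.046), np.float64(0.012)]  long [0.124 0.991 0.054]  normal [-0.02  -0.052  0.998]  zrange [0.038 0.053]
top brown 204
 c [ 0.487 -0.274  0.044]  ext [np.float64(0.123), np.float64(0.157), np.float64(0.033)]  long [ 0.218  0.974 -0.057]  normal [-0.146 -0.026 -0.989]  zrange [0.037 0.053]
```

The pads hold the stone rigidly: it lifted level and the wrist reads its full 4 N weight. I'll set it down again and test whether a finger target near the stone's width lightens the grip enough for a controlled pivot.

arm_command(slide=[[0.14,0,0.54],[0.27,0,1.1],[0.37,0,1.7],[0.44,0,2.24],[0.44,0,2.24],[0.44,0,2.24],[0.44,0,2.24],[0.44,0,2.24]], turn=[0,0,0,0,0,0,0,0], fingers=[-1,-1,-1,-1,-1,-1,0.1,0.1])

```text
time_s: 9.25
eef_pos: [0.4989, -0.1712, -0.0358]
tool_rot: [[0.123, 0.992, -0.0], [0.992, -0.123, -0.0], [-0.0, -0.0, -1.0]]
ft_force: [0.2, -0.5, -5.3]
width: 0.575
grip_force: 30.0
```

arm_command(slide=[[0,0,0],[0,0,0],[0,0,0]], turn=[0,0,0], fingers=[0.13,0.13,0.13])

```text
time_s: 9.55
eef_pos: [0.499, -0.1711, -0.0356]
tool_rot: [[0.123, 0.992, 0.0], [0.992, -0.123, -0.0], [-0.0, 0.0, -1.0]]
ft_force: [0.4, 0.4, -4.4]
width: 0.571
grip_force: 30.0
```

Grip force is all or nothing. So I'll regrip with only a small pad patch at the top corner of the +y end, which gives less torsional friction and a longer lever. The stone should then pivot under its own weight with its far end resting on the table.

arm_command(slide=[[0,0,0],[0,0,0],[0,0,0],[0,0,0],[0,0,-1.25],[2.1,0,-1.25],[2.1,0,-1.25],[2.1,0,-1.25],[2.1,0,-1.25],[2.1,0,-1.25]], turn=[0,0,0,0,0,0,0,0,0,0], fingers=[0.3,0.4,0.5,0.5,0.5,0.5,0.5,0.5,0.5,0.5])

```text
time_s: 10.55
eef_pos: [0.5014, -0.1511, -0.023]
tool_rot: [[0.124, 0.992, 0.0], [0.992, -0.124, -0.0], [-0.0, 0.0, -1.0]]
ft_force: [-0.5, -0.2, -0.1]
width: 0.749
grip_force: 0.0
```

arm_command(slide=[[0,0,0],[0,0,0],[0,0,0],[0,0,0],[0,0,0]], turn=[0,0,0,0,0], fingers=[-1,-1,-1,-1,-1])

```text
time_s: 11.05
eef_pos: [0.5015, -0.1506, -0.0232]
tool_rot: [[0.123, 0.992, -0.0], [0.992, -0.123, -0.0], [-0.0, -0.0, -1.0]]
ft_force: [0.6, -0.8, -0.5]
width: 0.564
grip_force: 30.0
```

arm_command(slide=[[-0.05,0,-0.4],[-0.13,0,-0.8],[-0.24,0,-1.26],[-0.35,0,-1.65],[-0.43,0,-2.0],[-0.43,0,-2.0]], turn=[0,0,0,0,0,0], fingers=[-1,-1,-1,-1,-1,-1])

```text
time_s: 11.65
eef_pos: [0.5012, -0.1548, -0.0026]
tool_rot: [[0.123, 0.992, 0.001], [0.992, -0.123, 0.0], [0.0, 0.001, -1.0]]
ft_force: [-0.0, 0.3, -3.5]
width: 0.566
grip_force: 30.0
```

```bash
python3 -c "
from st import *
rel(); stone(); stone(n='top')"
```

```text
t 11.65 tcp [ 0.5012 -0.1548 -0.0026] ang 82.94 F [-0.   0.3 -3.5] w 0.566 g 30.0
scene brown 65
 c [ 0.485 -0.268  0.03 ]  ext [np.float64(0.064), np.float64(0.051), np.float64(0.01)]  long [ 0.415 -0.901 -0.131]  normal [ 0.046  0.164 -0.985]  zrange [0.023 0.035]
top brown 288
 c [ 0.49  -0.262  0.031]  ext [np.float64(0.18), np.float64(0.153), np.float64(0.03)]  long [-0.482 -0.875 -0.038]  normal [ 0.158 -0.129  0.979]  zrange [0.02  0.042]
```

The pivot works. The brown face tilts about 9.5° with the far end staying on the table, so I'll continue the arc.

arm_command(slide=[[-0.55,0,-1.5],[-1.17,0,-2.85],[-1.83,0,-3.96],[-2.58,0,-5.0],[-3.41,0,-5.98],[-4.34,0,-6.88],[-5.33,0,-7.69],[-6.4,0,-8.42],[-6.4,0,-8.42]], turn=[0,0,0,0,0,0,0,0,0], fingers=[-1,-1,-1,-1,-1,-1,-1,-1,-1])

```text
time_s: 12.65
eef_pos: [0.4931, -0.2206, 0.0821]
tool_rot: [[0.125, 0.992, 0.001], [0.992, -0.125, -0.001], [-0.001, 0.001, -1.0]]
ft_force: [0.5, -1.5, -4.1]
width: 0.564
grip_force: 30.0
```

```bash
python3 -c "
from st import *
rel(); stone('pics/g4.png',(150,110,130,110)); stone(n='top')"
```

```text
t 12.65 tcp [ 0.4931 -0.2206  0.0821] ang 82.81 F [ 0.5 -1.5 -4.1] w 0.564 g 30.0
scene brown 3
top brown 15
```

View pics/g4.png

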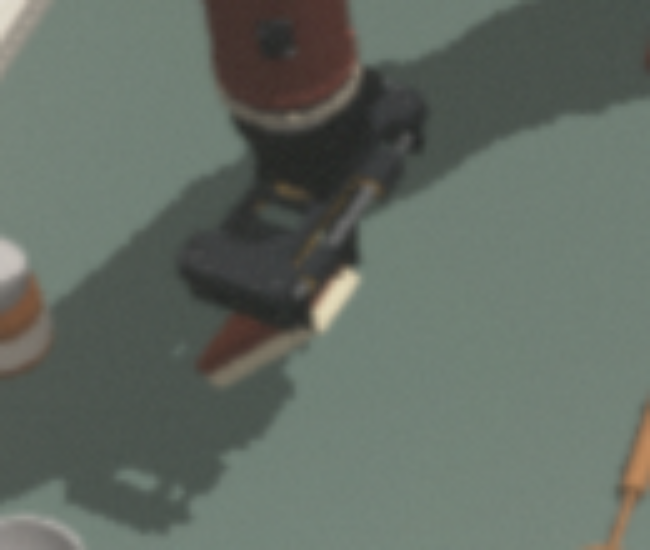

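```bash
cat >> st.py <<'E'
# stone's visible cream+brown pixels: fit angle via 2 extreme points from depth along tool x / z
def tilt(n="scene",off=.04,k=2):
    s=read_state(); R=s["tool_rot"]; e=s["eef_pos"]+[0,0,off]; Q=[]
    for i in range(k):
        im,d,p=cam(n); C=cloud(p,d); H,S,V=cv2.split(cv2.cvtColor(im,cv2.COLOR_BGR2HSV))
        b=((H<25)|(H>172))&(S>55)&(V>40); q=(C-e); X=q@np.array([R[0,0],R[1,0],0]); Y=q@np.array([R[0,1],R[1,1],0]); Z=C[...,2]
        m=b&(abs(X)<.17)&(abs(Y)<.04)&(Z<e[2]+.03)&(Z>-.01)&(d>0)
        Q.append(np.c_[X[m],Y[m],Z[m],S[m],np.argwhere(m)[:,::-1]])
    return np.vstack(Q)
E
python3 - <<'E'
from st import *
Q=tilt(k=2); print(len(Q))
Q=Q[np.argsort(Q[:,0])]
for r in Q[::max(1,len(Q)//40)]: print((r[:3]*1000).astype(int),r[3:].astype(int))
E
```

```text
237
[-104  -20   13] [ 67 195 174]
[-101   17   19] [ 64 190 181]
[-98 -11  21] [ 94 195 175]
[-96  -3  25] [ 84 194 176]
[-95   5  26] [ 91 193 178]
[-94   0  26] [101 194 177]
[-92 -17  29] [103 197 173]
[-91  25  27] [ 94 191 182]
[-90  -7  30] [115 196 175]
[-88   0  34] [112 195 176]
[-87  23  33] [105 192 181]
[-85  12  37] [103 194 178]
[-84   6  37] [108 195 177]
[-82  20  26] [ 85 194 182]
[-80   5  43] [104 196 176]
[-79  24  32] [ 80 194 182]
[-78  23  38] [ 91 194 181]
[-76  11  46] [108 196 177]
[-75  26  48] [100 194 180]
[-75   6  48] [107 197 176]
[-71  18  52] [110 196 178]
[-70   6  56] [111 198 175]
[-68  24  49] [ 98 196 180]
[-67  16  58] [108 197 177]
[-65  24  45] [ 73 197 181]
[-64  20  42] [ 69 198 181]
[-61  26  61] [ 92 197 179]
[-60  22  57] [ 97 198 179]
[-58  22  69] [107 198 177]
[-57  23  54] [ 74 199 180]
[-54  16  74] [107 200 175]
[-52  27  66] [ 97 199 179]
[-51  20  75] [100 200 176]
[-49  25  66] [ 83 200 179]
[-47  26  78] [ 96 200 177]
[-43  25  80] [ 96 201 177]
[-42  27  82] [ 87 201 177]
[-40  24  79] [ 91 202 177]
[-38  22  74] [ 66 203 178]
[-33  23  78] [ 59 204 178]
[-32  28  94] [ 93 203 176]
[-28  24  86] [ 67 205 177]
[-24  23  92] [ 58 206 176]
[  0  -5 120] [ 68 216 167]
[  2 -16 124] [ 56 218 164]
[  4   0 122] [ 64 216 168]
[  4   1 119] [ 57 216 169]
[ 10  26 144] [ 76 213 170]
```

arm_command(slide=[[-0.55,0,-0.35],[-1.12,0,-0.63],[-1.7,0,-0.9],[-2.29,0,-1.13],[-2.9,0,-1.33],[-3.5,0,-1.53],[-4.1,0,-1.7],[-4.75,0,-1.85],[-4.75,0,-1.85]], turn=[0,0,0,0,0,0,0,0,0], fingers=[-1,-1,-1,-1,-1,-1,-1,-1,-1])

```text
time_s: 13.75
eef_pos: [0.4871, -0.2667, 0.0999]
tool_rot: [[0.124, 0.992, 0.0], [0.992, -0.124, -0.001], [-0.001, 0.0, -1.0]]
ft_force: [0.3, -0.6, -3.9]
width: 0.567
grip_force: 30.0
```

```bash
cat >> st.py <<'E'
def show(st=25):
    Q=tilt(); Q=Q[np.argsort(Q[:,2])]
    for r in Q[::max(1,len(Q)//st)]: print((r[:3]*1000).astype(int),r[3:].astype(int))
E
python3 -c "
from st import *
rel(); show()"
```

```text
t 13.75 tcp [ 0.4871 -0.2667  0.0999] ang 82.87 F [ 0.3 -0.6 -3.9] w 0.567 g 30.0
[-81  23  21] [ 62 182 179]
[-75  23  31] [ 73 183 178]
[-167   39   35] [ 58 158 172]
[-87  15  37] [ 71 181 174]
[-167   36   42] [ 72 158 170]
[-77  23  46] [ 93 182 175]
[-167   39   51] [113 157 169]
[-71 -11  54] [ 87 188 167]
[-71   1  58] [101 186 169]
[-66  23  62] [ 88 184 173]
[-57  23  67] [ 90 186 173]
[-52  23  69] [ 85 187 173]
[-45  21  76] [ 72 189 172]
[-56   0  79] [ 84 189 166]
[-50  22  85] [ 94 187 170]
[-32  24  91] [ 59 191 171]
[-32  23  95] [ 80 191 170]
[-27  23 103] [ 79 192 169]
[-22  24 107] [ 64 193 169]
[-29  24 114] [ 74 191 167]
[  2 -12 136] [ 59 204 158]
[  2 -19 139] [ 58 205 156]
[  1 -16 141] [ 71 204 156]
[  2  -1 142] [ 81 202 159]
[ -1 -21 144] [ 69 204 154]
[  8  25 158] [ 82 199 162]
```

At 55° the friction in the pads holds the stone and the far end has left the table by about 12 mm. The next 50° can come from nudging its bottom end against the outer face of the holder's end stop, while moving toward −y. First I'll carry it there.

```bash
python3 -c "
from rel import *
g=HO+.215*HD; print(g)
rel((.50,.1,.18,HA),(*g,.18,HA))
for n,u,v in(('top',141,197),('scene',420,247)): print(onplane(camera_params(n),u,v,.045))"
```

```text
[0.50946039 0.44420536]
t 13.85 tcp [ 0.4873 -0.2653  0.0995] ang 82.93 F [-0.5  0.4 -4.7] w 0.57 g 30.0
slide cm [36.41 -3.24 -8.05] turn 0.072
slide cm [70.69 -6.54 -8.05] turn 0.072
[0.52537621 0.47889239 0.045     ]
[0.54224588 0.48182766 0.045     ]
```

arm_command(slide=[[0,0,-2.5],[0.5,0,-5],[2,-0.2,-7.5],[4,-0.4,-8],[6.5,-0.6,-8],[9.5,-0.8,-8],[12.5,-1,-8],[15.5,-1.4,-8],[18.5,-1.7,-8],[21.5,-2,-8]], turn=[0,0,0.01,0.02,0.03,0.04,0.05,0.06,0.07,0.072], fingers=[-1,-1,-1,-1,-1,-1,-1,-1,-1,-1])

```text
time_s: 14.85
eef_pos: [0.4937, -0.0478, 0.1796]
tool_rot: [[0.194, 0.981, 0.0], [0.981, -0.194, 0.0], [0.0, 0.0, -1.0]]
ft_force: [0.1, 0.2, -3.2]
width: 0.567
grip_force: 30.0
```

arm_command(slide=[[3,0,0],[6,0,0],[9,0,0],[12,0,0],[15,0,0],[18,0,0],[21,0,0],[24,0,0],[27,0,0],[30,0,0]], turn=[0,0,0,0,0,0,0,0,0,0], fingers=[-1,-1,-1,-1,-1,-1,-1,-1,-1,-1])

```text
time_s: 15.85
eef_pos: [0.5518, 0.2465, 0.1793]
tool_rot: [[0.193, 0.981, -0.0], [0.981, -0.193, -0.0], [-0.0, -0.0, -1.0]]
ft_force: [-0.2, -0.2, -4.1]
width: 0.564
grip_force: 30.0
```

```bash
python3 -c "
from rel import *
g=HO+.22*HD
rel((*g,.18,HA))"
```

```text
t 15.85 tcp [0.5518 0.2465 0.1793] ang 78.86 F [-0.2 -0.2 -4.1] w 0.564 g 30.0
slide cm [19.08 -7.98 -0.07] turn 0.001
```

arm_command(slide=[[3,-1.3,0],[6,-2.6,0],[9,-3.9,0],[12,-5.2,0],[15,-6.4,0],[17,-7.2,0],[18.5,-7.7,0],[19.1,-8,0],[19.1,-8,0],[19.1,-8,0]], turn=[0,0,0,0,0,0,0,0,0,0], fingers=[-1,-1,-1,-1,-1,-1,-1,-1,-1,-1])

```text
time_s: 16.85
eef_pos: [0.5115, 0.446, 0.1797]
tool_rot: [[0.196, 0.981, 0.0], [0.981, -0.196, -0.001], [-0.001, 0.001, -1.0]]
ft_force: [0.1, -1.1, -4.5]
width: 0.566
grip_force: 30.0
```

```bash
python3 -c "
from st import *
g=HO+.215*HD
rel((*g,.095,HA)); show(30)"
```

```text
t 16.85 tcp [0.5115 0.446  0.1797] ang 78.72 F [ 0.1 -1.1 -4.5] w 0.566 g 30.0
slide cm [-0.22 -0.16  8.47] turn -0.001
[-81  19  98] [ 57 387 221]
[-80 -20 103] [ 64 392 211]
[-77  -1 107] [103 391 215]
[-68  25 110] [ 82 391 222]
[-77  -4 114] [108 392 213]
[-62  19 117] [ 86 394 220]
[-73   0 119] [ 97 393 214]
[-56  20 123] [ 79 396 220]
[-65  -1 126] [109 396 213]
[-65   8 129] [103 395 215]
[-61  13 132] [103 396 216]
[-62   3 135] [111 397 213]
[-58 -17 138] [100 401 208]
[-57  14 142] [112 398 215]
[-44  26 145] [ 64 401 219]
[-53 -16 147] [106 403 207]
[-49  24 150] [ 95 400 217]
[-49  16 154] [100 401 214]
[-48 -12 157] [106 405 207]
[-47 -17 160] [ 76 406 205]
[-39  25 162] [ 90 404 216]
[-45  10 165] [115 404 211]
[-43 -17 169] [ 63 408 204]
[-41   9 172] [109 406 210]
[-38  26 175] [102 405 214]
[-19  23 180] [ 58 412 215]
[-23  24 184] [ 87 411 214]
[-31  20 188] [100 409 211]
[-27  26 193] [101 410 212]
[-11  24 197] [ 66 416 213]
[ -7  26 207] [ 56 418 212]
```

The tilt is now about 61° and the bottom edge is 30 mm outside the stop. I'll lower it, then start the nudge.

arm_command(slide=[[-0.2,-0.15,2],[-0.2,-0.15,4],[-0.5,-0.15,6],[-1,-0.15,7.4],[-1.8,-0.15,7.9],[-2.6,-0.15,7.9],[-3.2,-0.15,7.8],[-3.8,-0.15,7.65],[-4.4,-0.15,7.5],[-4.4,-0.15,7.5]], turn=[0,0,0,0,0,0,0,0,0,0], fingers=[-1,-1,-1,-1,-1,-1,-1,-1,-1,-1])

```text
time_s: 17.95
eef_pos: [0.5012, 0.4052, 0.1063]
tool_rot: [[0.194, 0.981, 0.002], [0.981, -0.194, 0.003], [0.003, 0.001, -1.0]]
ft_force: [0.2, 2.4, -0.8]
width: 0.566
grip_force: 30.0
```

```bash
python3 -c "
from st import *
s=read_state()['eef_pos'];print('yh',(s[:2]-HO)@HD,'xh',(s[:2]-HO)@[HD[1],-HD[0]])
rel(); show(30)"
```

```text
yh 0.1751898766805879 xh -0.0004895710916804066
t 17.95 tcp [0.5012 0.4052 0.1063] ang 78.8 F [ 0.2  2.4 -0.8] w 0.566 g 30.0
[-59  23  15] [ 62 376 233]
[-64  20  20] [ 97 375 231]
[-68 -14  23] [ 93 378 222]
[-67  17  26] [ 99 375 229]
[-51  25  30] [ 57 379 232]
[-58  26  33] [ 91 377 231]
[-49  23  36] [ 65 380 231]
[-60  -2  39] [108 380 223]
[-58   3  42] [110 380 224]
[-56 -16  47] [ 98 383 219]
[-44  26  49] [ 61 382 230]
[-55   8  53] [103 381 224]
[-51  -8  55] [104 384 220]
[-44  21  60] [ 93 383 227]
[-48  -4  63] [108 385 220]
[-48   7  67] [103 384 222]
[-34  26  69] [ 57 386 228]
[-45  27  73] [ 95 383 226]
[-38  20  75] [ 96 386 225]
[-42  22  80] [107 385 224]
[-40   1  82] [113 388 219]
[-37   3  87] [103 389 219]
[-30  23  91] [ 89 389 224]
[-28  22  95] [ 95 390 223]
[-33  10  98] [105 390 219]
[-30  11 102] [105 391 219]
[-26  26 109] [ 92 391 222]
[-10  21 113] [ 59 397 222]
[ -9  24 118] [ 57 397 222]
[-17  25 125] [ 89 395 220]
```

Contact is right where expected, with the wall at y_h = 0.106 and the tilt at 64°. I'll keep pushing.

arm_command(slide=[[-0.6,0,-0.05],[-1.2,0,-0.12],[-1.8,0,-0.22],[-2.4,0,-0.35],[-3.0,0,-0.42],[-3.6,0,-0.48],[-4.2,0,-0.5],[-4.8,0,-0.5],[-5.5,0,-0.45],[-6.1,0,-0.4]], turn=[0,0,0,0,0,0,0,0,0,0], fingers=[-1,-1,-1,-1,-1,-1,-1,-1,-1,-1])

```text
time_s: 19.05
eef_pos: [0.4929, 0.3514, 0.1165]
tool_rot: [[0.191, 0.981, 0.01], [0.981, -0.192, 0.013], [0.015, 0.008, -1.0]]
ft_force: [-2.9, 6.4, 39.4]
width: 0.575
grip_force: 30.3
```

```bash
python3 -c "
from st import *
s=read_state()['eef_pos'];print('yh',(s[:2]-HO)@HD,'xh',(s[:2]-HO)@[HD[1],-HD[0]])
rel(); show(30)"
```

```text
yh 0.12072920901183924 xh 0.001817789379370326
t 19.05 tcp [0.4929 0.3514 0.1165] ang 78.96 F [-2.9  6.4 39.4] w 0.575 g 30.3
[-13  19  20] [ 80 374 231]
[-7 20 25] [ 76 376 231]
[-6 21 27] [ 82 376 231]
[-3 22 31] [ 61 377 231]
[-3 23 33] [ 62 377 231]
[-3 19 39] [ 60 378 229]
[-12  23  43] [ 89 375 228]
[-9 23 46] [ 90 376 228]
[-6 26 51] [ 89 377 228]
[-4 21 52] [ 88 378 227]
[-6 21 57] [ 77 378 226]
[-11  17  60] [ 70 377 224]
[-8 18 62] [ 81 378 224]
[ 0 24 66] [ 56 380 226]
[-3 24 68] [ 75 379 225]
[-11  22  72] [ 62 377 223]
[-4 25 76] [ 86 379 224]
[-2 22 78] [ 78 380 223]
[ 0 24 82] [ 60 381 223]
[-5 20 86] [ 95 380 221]
[-7 24 88] [ 76 379 221]
[ 0 27 93] [ 70 381 222]
[ 0 23 94] [ 64 382 221]
[  0  24 100] [ 65 382 220]
[ -7  23 104] [ 63 380 218]
[  2  25 108] [ 60 383 219]
[ -5  23 111] [ 81 381 217]
[ -6  22 114] [ 67 381 216]
[ -1  22 118] [ 89 383 216]
[ -2  22 123] [ 87 383 215]
[  3  22 127] [ 60 385 215]
[  3  24 130] [ 57 385 215]
[ -3  23 135] [ 81 383 213]
[  1  23 138] [ 75 385 213]
[  4  24 141] [ 56 386 213]
```

The stone is upright, but it is pressing on the table with Fz 39 N, so I'll raise it to unload it.

arm_command(slide=[[0,0,-0.6],[0,0,-1.3],[0,0,-2.0],[0,0,-2.0],[0,0,-2.0]], turn=[0,0,0,0,0], fingers=[-1,-1,-1,-1,-1])

```text
time_s: 19.65
eef_pos: [0.4885, 0.3448, 0.128]
tool_rot: [[0.194, 0.981, -0.001], [0.981, -0.194, -0.001], [-0.001, -0.0, -1.0]]
ft_force: [-0.2, 1.4, -4.0]
width: 0.569
grip_force: 30.0
```

```bash
python3 -c "
from st import *
s=read_state()['eef_pos'];print('yh',(s[:2]-HO)@HD,'xh',(s[:2]-HO)@[HD[1],-HD[0]])
rel(); stone('pics/g5.png',(310,140,130,110)); show(30)"
```

```text
yh 0.11344683236409192 xh -0.0012308464338506818
t 19.65 tcp [0.4885 0.3448 0.128 ] ang 78.82 F [-0.2  1.4 -4. ] w 0.569 g 30.0
scene brown 0
[-6 19 33] [ 81 375 228]
[-1 24 36] [ 78 376 229]
[-7 21 40] [ 81 375 227]
[-3 22 44] [ 85 376 227]
[ 3 24 47] [ 59 378 228]
[ 5 22 51] [ 57 379 227]
[-3 20 54] [ 80 377 225]
[-2 22 58] [ 85 377 225]
[ 0 24 62] [ 84 378 225]
[ 1 21 65] [ 69 379 224]
[ 0 24 68] [ 78 378 224]
[ 1 24 74] [ 81 379 223]
[-2 23 76] [ 89 378 222]
[ 3 24 81] [ 70 380 222]
[-4 23 85] [ 73 378 220]
[-1 23 87] [ 90 379 220]
[ 5 24 89] [ 60 381 221]
[-2 22 92] [ 83 379 219]
[-3 24 99] [ 71 379 218]
[  2  22 101] [ 79 381 218]
[  1  23 107] [ 87 381 217]
[  5  21 113] [ 59 383 216]
[  3  24 115] [ 77 382 216]
[ -1  22 120] [ 81 381 214]
[ -2  21 123] [ 74 381 213]
[  4  25 128] [ 67 383 214]
[  1  21 133] [ 79 383 212]
[  1  22 134] [ 86 383 212]
[  0  22 137] [ 89 383 211]
[ -2  23 142] [ 64 382 210]
[  0  25 146] [ 93 383 210]
[  0  23 148] [ 71 383 209]
```

View pics/g5.png

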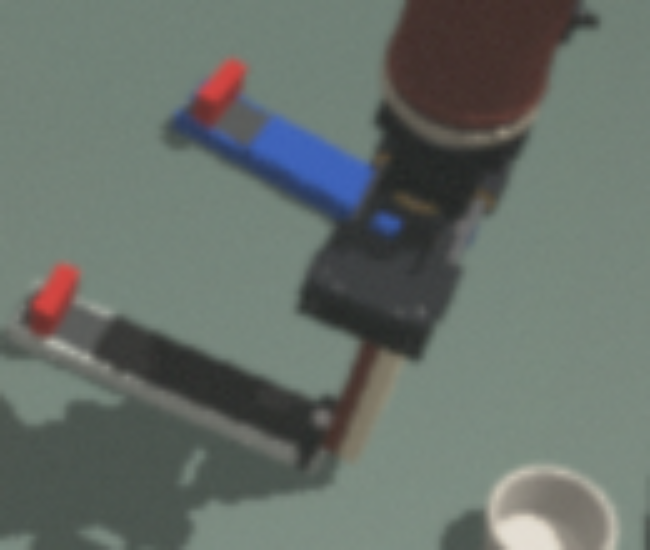

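The stone hangs upright: brown strip on the holder side at crop (350,400), cream away from it at (375,400), bottom just outside the stop at (345,450). I'll lower it slightly and push it past vertical over the stop.

arm_command(slide=[[0.1,0,0.5],[0.1,0,1.0],[0,0,1.2],[-0.6,0,1.2],[-1.2,0,1.25],[-1.8,0,1.3],[-2.4,0,1.4],[-2.4,0,1.4]], turn=[0,0,0,0,0,0,0,0], fingers=[-1,-1,-1,-1,-1,-1,-1,-1])

```text
time_s: 20.6
eef_pos: [0.4843, 0.3208, 0.1145]
tool_rot: [[0.195, 0.981, 0.0], [0.981, -0.195, 0.0], [0.0, 0.0, -1.0]]
ft_force: [0.7, 1.0, -3.1]
width: 0.57
grip_force: 29.9
```

```bash
python3 -c "
from st import *
s=read_state()['eef_pos'];print('yh',(s[:2]-HO)@HD,'xh',(s[:2]-HO)@[HD[1],-HD[0]])
rel(); show(24)"
```

```text
yh 0.08907173796133576 xh -0.0007286883166539965
t 20.6 tcp [0.4843 0.3208 0.1145] ang 78.78 F [ 0.7  1.  -3.1] w 0.57 g 29.9
[25 18 13] [ 58 376 232]
[27 21 25] [ 65 377 231]
[17 24 28] [ 65 374 230]
[18 19 34] [ 91 375 228]
[14 19 37] [ 72 374 227]
[17 20 40] [ 87 375 227]
[21 24 43] [ 85 376 228]
[22 20 49] [ 71 377 226]
[15 23 55] [ 73 375 225]
[18 24 58] [ 80 376 225]
[19 19 63] [ 72 377 223]
[22 20 67] [ 58 378 223]
[11 20 70] [ 75 375 221]
[21 21 74] [ 56 378 222]
[10 22 78] [ 75 375 220]
[19 21 84] [ 64 378 220]
[11 20 89] [ 85 376 218]
[18 23 91] [ 59 378 219]
[10 22 96] [ 80 376 217]
[ 12  21 102] [ 84 377 216]
[  8  22 106] [ 85 376 215]
[  8  22 111] [ 83 376 214]
[ 14  25 118] [ 64 378 214]
[  9  22 122] [ 84 377 212]
[  9  26 127] [ 84 377 212]
[ 11  25 132] [ 68 378 211]
[  6  22 137] [ 65 377 209]
```

arm_command(slide=[[-0.6,0,0.1],[-1.2,0,0.25],[-1.8,0,0.45],[-2.4,0,0.65],[-3.0,0,0.9],[-3.0,0,0.9]], turn=[0,0,0,0,0,0], fingers=[-1,-1,-1,-1,-1,-1])

```text
time_s: 21.3
eef_pos: [0.478, 0.2909, 0.1052]
tool_rot: [[0.195, 0.981, -0.001], [0.981, -0.195, -0.001], [-0.001, -0.001, -1.0]]
ft_force: [-0.3, 2.0, -3.2]
width: 0.567
grip_force: 30.0
```

```bash
python3 -c "
from st import *
s=read_state()['eef_pos'];print('yh',(s[:2]-HO)@HD,'xh',(s[:2]-HO)@[HD[1],-HD[0]])
rel(); show(24)"
```

```text
yh 0.05846378739754458 xh -0.0010414795524516668
t 21.3 tcp [0.478  0.2909 0.1052] ang 78.77 F [-0.3  2.  -3.2] w 0.567 g 30.0
[-148    1   13] [ 63 322 204]
[-160   24   20] [ 69 316 206]
[-148  -12   24] [ 96 324 199]
[54 21 28] [ 76 376 230]
[57 22 31] [ 64 377 230]
[-153   26   34] [138 318 205]
[-146   24   37] [132 320 205]
[-153   25   39] [137 318 204]
[41 22 43] [ 64 373 226]
[-162   25   44] [120 316 202]
[-146   18   46] [165 321 202]
[-149  -18   46] [119 325 194]
[-161   -5   48] [135 320 195]
[48 17 49] [ 60 376 225]
[-149   -1   49] [170 323 197]
[-154   26   50] [168 318 202]
[-152   16   52] [177 320 200]
[37 19 55] [ 84 373 223]
[32 19 63] [ 76 372 221]
[35 20 71] [ 78 373 220]
[30 21 81] [ 78 372 218]
[25 23 91] [ 77 371 216]
[ 30  24 102] [ 58 373 215]
[ 15  23 112] [ 63 369 211]
[ 19  21 123] [ 57 371 209]
```

The lean is now 111°, confirmed by the boundary line. Next I'll lift over the stop, shift onto the bed, and touch the lower edge down near y_h = 0.062.

arm_command(slide=[[0,0,-1.5],[0,0,-3],[-0.3,0,-4.2],[-1.5,0,-4.2],[-3,0,-4.2],[-4.15,0,-4.0],[-4.15,0,-3.0],[-4.15,0,-2.0],[-4.15,0,-1.5],[-4.15,0,-1.5]], turn=[0,0,0,0,0,0,0,0,0,0], fingers=[-1,-1,-1,-1,-1,-1,-1,-1,-1,-1])

```text
time_s: 22.4
eef_pos: [0.4694, 0.2513, 0.119]
tool_rot: [[0.193, 0.981, -0.002], [0.981, -0.193, -0.002], [-0.002, -0.001, -1.0]]
ft_force: [0.3, 0.2, -4.3]
width: 0.569
grip_force: 30.0
```

```bash
python3 -c "
from st import *
s=read_state()['eef_pos'];print('yh',(s[:2]-HO)@HD,'xh',(s[:2]-HO)@[HD[1],-HD[0]])
rel(); stone('pics/g6.png',(290,130,130,110)); show(24)"
```

```text
yh 0.018014359042581383 xh -0.0018468781078800217
t 22.4 tcp [0.4694 0.2513 0.119 ] ang 78.87 F [ 0.3  0.2 -4.3] w 0.569 g 30.0
scene brown 72
 c [0.456 0.142 0.055]  ext [np.float64(0.251), np.float64(0.044), np.float64(0.021)]  long [ 0.134 -0.373 -0.918]  normal [ 0.086  0.927 -0.364]  zrange [0.027 0.246]
[-136  -37    0] [ 57 319 195]
[-118   21   18] [102 317 206]
[-106    6   25] [ 97 322 203]
[45 22 29] [ 60 362 224]
[-121   24   32] [108 316 204]
[-108   20   36] [135 320 204]
[-121   26   40] [116 316 203]
[-109   20   41] [141 320 203]
[-108   22   44] [147 320 203]
[-107    0   46] [140 323 198]
[-122  -14   47] [ 79 321 193]
[-122  -13   48] [ 82 321 193]
[-120   -9   49] [124 321 194]
[-121   20   49] [151 317 200]
[-112    6   50] [158 321 198]
[-118  -12   52] [110 322 193]
[44 23 59] [ 68 363 219]
[32 22 66] [ 70 360 216]
[40 22 78] [ 61 363 215]
[36 26 91] [ 60 362 213]
[ 26  24 103] [ 78 360 209]
[ 18  23 113] [ 67 358 206]
[ 16  25 125] [ 81 358 204]
[ 17  23 133] [ 61 359 202]
[ 16  26 148] [ 56 359 200]
```

View pics/g6.png

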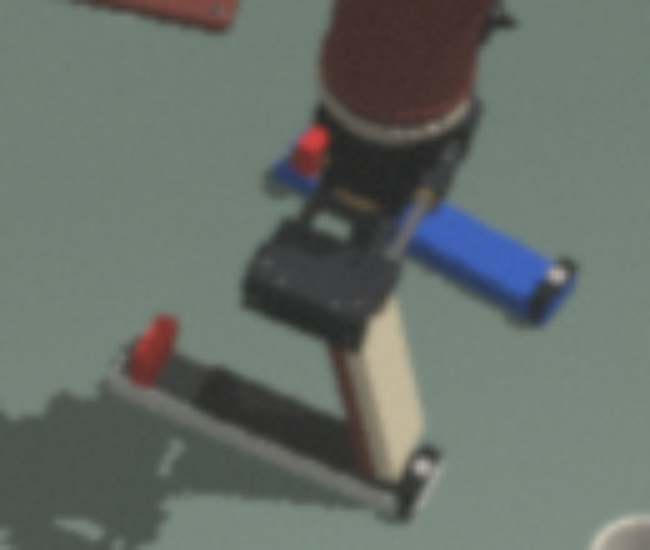

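It leans toward the jaw with the cream face up, and its lower edge is just inside the stop at crop (385,475). Now I'll lay it down slowly along the arc.

arm_command(slide=[[0,0.1,0.3],[-0.5,0.1,0.5],[-1.1,0.1,0.75],[-1.7,0.1,1.05],[-2.2,0.1,1.37],[-2.8,0.1,1.8],[-3.4,0.1,2.27],[-4.05,0.1,2.78],[-4.05,0.1,2.78]], turn=[0,0,0,0,0,0,0,0,0], fingers=[-1,-1,-1,-1,-1,-1,-1,-1,-1])

```text
time_s: 23.45
eef_pos: [0.4643, 0.2089, 0.0935]
tool_rot: [[0.197, 0.98, 0.001], [0.98, -0.197, -0.0], [0.0, 0.001, -1.0]]
ft_force: [-0.1, -5.5, 8.3]
width: 0.569
grip_force: 30.0
```

```bash
cat >> st.py <<'E'
def where():
    s=read_state()['eef_pos'];print('yh',((s[:2]-HO)@HD).round(4),'xh',((s[:2]-HO)@[HD[1],-HD[0]]).round(4)); rel()
def cream(n="scene"):
    im,d,p=cam(n); C=cloud(p,d); H,S,V=cv2.split(cv2.cvtColor(im,cv2.COLOR_BGR2HSV)); q=C[...,:2]-HO
    Y=q@HD; X=q@[HD[1],-HD[0]]
    m=(H>12)&(H<35)&(S>35)&(S<130)&(V>85)&(abs(X)<.05)&(abs(Y)<.13)&(C[...,2]>.01)&(d>0)
    P=np.c_[X,Y,C[...,2]][:0] if 0 else np.c_[X[m],Y[m],C[...,2][m]]; print(n,"cream",len(P))
    if len(P)>15:
        c=np.median(P,0); P=P[np.linalg.norm(P-c,axis=1)<.1]; c=P.mean(0); V3=np.linalg.svd(P-c,full_matrices=False)[2]; print(" c",c.round(4)," normal",V3[2].round(3)," ext",np.percentile(P,[1,99],axis=0).round(4).tolist())
    return P,im
E
python3 -c "
from st import *
where(); cream(); cream('top'); show(20)"
```

```text
yh -0.0246 xh 0.0014
t 23.45 tcp [0.4643 0.2089 0.0935] ang 78.67 F [-0.1 -5.5  8.3] w 0.569 g 30.0
scene cream 560
 c [0.0056 0.0378 0.0868]  normal [0.108 0.801 0.589]  ext [[-0.0247, -0.0013, 0.0287], [0.0275, 0.0786, 0.1409]]
top cream 15
[-90 -12  11] [110 317 199]
[-65 -15  19] [ 63 324 200]
[-65  17  24] [100 320 206]
[-65 -12  29] [ 85 324 199]
[87 22 33] [ 64 362 224]
[-69  19  36] [141 319 204]
[-65   5  39] [139 322 201]
[-64   0  43] [131 323 199]
[-81  -4  44] [ 75 319 196]
[-77  13  46] [157 318 200]
[-67  18  47] [146 320 202]
[-78   2  48] [125 319 197]
[-72 -14  49] [150 323 194]
[-79   9  51] [122 318 198]
[64 24 53] [ 76 356 218]
[54 21 60] [ 71 354 215]
[54 22 67] [ 81 354 214]
[42 23 76] [ 74 351 211]
[52 25 87] [ 58 354 211]
[ 40  26 101] [ 58 351 207]
[ 23  22 111] [ 70 347 202]
```

arm_command(slide=[[-0.45,0,0.4],[-0.85,0,0.85],[-1.25,0,1.3],[-1.6,0,1.76],[-1.95,0,2.25],[-2.25,0,2.75],[-2.55,0,3.3],[-2.8,0,3.82],[-2.8,0,3.82]], turn=[0,0,0,0,0,0,0,0,0], fingers=[-1,-1,-1,-1,-1,-1,-1,-1,-1])

```text
time_s: 24.55
eef_pos: [0.4576, 0.1836, 0.0537]
tool_rot: [[0.194, 0.981, -0.001], [0.981, -0.194, -0.001], [-0.001, -0.0, -1.0]]
ft_force: [-0.2, -1.6, 0.8]
width: 0.569
grip_force: 30.0
```

```bash
python3 -c "
from st import *
where(); cream(); cream('top')"
```

```text
yh -0.0507 xh -0.0002
t 24.55 tcp [0.4576 0.1836 0.0537] ang 78.81 F [-0.2 -1.6  0.8] w 0.569 g 30.0
scene cream 665
 c [0.0044 0.0288 0.0722]  normal [0.089 0.517 0.851]  ext [[-0.0253, -0.0264, 0.0239], [0.0278, 0.0844, 0.1071]]
top cream 137
 c [-0.0057  0.071   0.0481]  normal [-0.108  0.688  0.718]  ext [[-0.0252, 0.0438, 0.0155], [0.0225, 0.0924, 0.0685]]
```

arm_command(slide=[[-0.2,0,0.45],[-0.4,0,0.9],[-0.6,0,1.4],[-0.8,0,1.9],[-0.98,0,2.4],[-1.15,0,2.95],[-1.28,0,3.5],[-1.42,0,4.1],[-1.58,0,4.75],[-1.58,0,4.75]], turn=[0,0,0,0,0,0,0,0,0,0], fingers=[-1,-1,-1,-1,-1,-1,-1,-1,-1,-1])

```text
time_s: 25.65
eef_pos: [0.4546, 0.1683, 0.0062]
tool_rot: [[0.194, 0.981, -0.0], [0.981, -0.194, -0.0], [-0.0, -0.0, -1.0]]
ft_force: [-0.4, -0.5, -0.1]
width: 0.572
grip_force: 30.0
```

```bash
python3 -c "
from st import *
where(); cream(); cream('top')"
```

```text
yh -0.0663 xh -0.0002
t 25.65 tcp [0.4546 0.1683 0.0062] ang 78.81 F [-0.4 -0.5 -0.1] w 0.572 g 30.0
scene cream 316
 c [0.0116 0.0175 0.055 ]  normal [-0.233 -0.307 -0.923]  ext [[-0.0283, -0.0429, 0.0218], [0.0415, 0.0825, 0.134]]
top cream 192
 c [-0.0037  0.0586  0.0463]  normal [ 0.12  -0.376 -0.919]  ext [[-0.0246, 0.0243, 0.0169], [0.0231, 0.0913, 0.0577]]
```

arm_command(slide=[[-0.08,0,0.4],[-0.15,0,0.8],[-0.2,0,1.2],[-0.25,0,1.6],[-0.28,0,1.9],[-0.28,0,1.9]], turn=[0,0,0,0,0,0], fingers=[-1,-1,-1,-1,-1,-1])

```text
time_s: 26.35
eef_pos: [0.4542, 0.1656, -0.0124]
tool_rot: [[0.194, 0.981, -0.0], [0.981, -0.194, -0.0], [-0.0, -0.0, -1.0]]
ft_force: [-0.0, -2.1, -0.5]
width: 0.571
grip_force: 30.0
```

```bash
python3 - <<'E'
from st import *
where()
for n in("scene","top"):
    im,d,p=cam(n); C=cloud(p,d); q=C[...,:2]-HO; Y=q@HD; X=q@[HD[1],-HD[0]]; Z=C[...,2]
    H,S,V=cv2.split(cv2.cvtColor(im,cv2.COLOR_BGR2HSV))
    m=(H>12)&(H<35)&(S>35)&(V>85)&(abs(X)<.035)&(abs(Y)<.1)&(Z>.03)&(Z<.075)&(d>0)
    A=np.c_[X[m],Y[m],np.ones(m.sum())]; r=np.linalg.lstsq(A,Z[m],rcond=None)[0]; print(n,m.sum(),"slopes",r.round(3),"Y",np.percentile(Y[m],[1,99]).round(3))
E
```

```text
yh -0.0691 xh -0.0001
t 26.35 tcp [ 0.4542  0.1656 -0.0124] ang 78.82 F [-0.  -2.1 -0.5] w 0.571 g 30.0
scene 564 slopes [-0.082 -0.036  0.047] Y [-0.044  0.079]
top 94 slopes [ 0.045 -0.09   0.05 ] Y [0.02 0.08]
```

arm_command(slide=[[-0.02,0,0.15],[-0.02,0,0.3],[-0.02,0,0.42],[-0.02,0,0.52],[-0.02,0,0.52]], turn=[0,0,0,0,0], fingers=[-1,-1,-1,-1,-1])

```text
time_s: 26.95
eef_pos: [0.4543, 0.1655, -0.0173]
tool_rot: [[0.194, 0.981, -0.0], [0.981, -0.194, -0.0], [-0.0, -0.0, -1.0]]
ft_force: [-0.5, -2.7, 0.1]
width: 0.571
grip_force: 30.0
```

arm_command(slide=[[0,0,0.1],[0,0,0.2],[0,0,0.2]], turn=[0,0,0], fingers=[-1,-1,-1])

```text
time_s: 27.25
eef_pos: [0.4544, 0.1656, -0.0184]
tool_rot: [[0.194, 0.981, -0.0], [0.981, -0.194, 0.0], [0.0, -0.0, -1.0]]
ft_force: [-5.6, -4.5, 13.9]
width: 0.569
grip_force: 30.0
```

Contact at Fz 14 N means the stone is flat on the bed. I'll ease off, release and rise.

arm_command(slide=[[0,0,-0.1],[0,0,-0.1],[0,0,-0.1],[0,0,-0.1],[0,0,-0.1],[0,0,-2],[0,0,-5],[0,0,-8],[-2,0,-11],[-4,0,-13]], turn=[0,0,0,0,0,0,0,0,0,0], fingers=[-1,0.3,0.5,0.6,0.6,0.6,0.6,0.6,0.6,0.6])

```text
time_s: 28.25
eef_pos: [0.4472, 0.1263, 0.1128]
tool_rot: [[0.193, 0.981, 0.002], [0.981, -0.193, 0.001], [0.001, 0.002, -1.0]]
ft_force: [0.3, -0.4, -0.4]
width: 0.805
grip_force: 0.0
```

```bash
cat > fin.py <<'E'
from st import *
where()
for n in("scene","top"):
    im,d,p=cam(n); C=cloud(p,d); q=C[...,:2]-HO; Y=q@HD; X=q@[HD[1],-HD[0]]; Z=C[...,2]
    H,S,V=cv2.split(cv2.cvtColor(im,cv2.COLOR_BGR2HSV))
    m=(H>12)&(H<35)&(S>35)&(V>85)&(abs(X)<.04)&(abs(Y)<.11)&(Z>.03)&(Z<.075)&(d>0)
    A=np.c_[X[m],Y[m],np.ones(m.sum())]; r=np.linalg.lstsq(A,Z[m],rcond=None)[0]
    print(n,m.sum(),"slopes",r.round(3),"rect mm",cv2.minAreaRect((np.c_[X[m],Y[m]]*1000).astype(np.float32)),"z",np.median(Z[m]).round(4))
    j=((H<8)|(H>172))&(S>130)&(abs(X)<.03)&(Y<-.02)&(Y>-.12)&(Z>.042)&(Z<.06); print(" jaw mean",X[j].mean().round(4),Y[j].mean().round(4),np.percentile(Y[j],[2,98]).round(4),j.sum())
    if n=="scene": I=im[160:240,300:400]
cv2.imwrite(sys.argv[1],cv2.resize(I,None,fx=6,fy=6)) if (sys:=__import__("sys")) and len(sys.argv)>1 else 0
E
python3 fin.py pics/g7.png
```

```text
yh -0.109 xh 0.0007
t 28.25 tcp [0.4472 0.1263 0.1128] ang 78.88 F [ 0.3 -0.4 -0.4] w 0.805 g 0.0
scene 677 slopes [-0.068 -0.004  0.044] rect mm ((1.4974822998046875, 4.794837951660156), (58.84673309326172, 150.43971252441406), 0.22550223767757416) z 0.0442
 jaw mean 0.0044 -0.0959 [-0.1037 -0.0889] 49
top 183 slopes [0.028 0.013 0.045] rect mm ((0.23007583618164062, 21.753280639648438), (50.198429107666016, 116.3452377319336), 0.4665765166282654) z 0.0452fin.py:9: RuntimeWarning: Mean of empty slice.
  j=((H<8)|(H>172))&(S>130)&(abs(X)<.03)&(Y<-.02)&(Y>-.12)&(Z>.042)&(Z<.06); print(" jaw mean",X[j].mean().round(4),Y[j].mean().round(4),np.percentile(Y[j],[2,98]).round(4),j.sum())
  ret = ret.dtype.type(ret / rcount)
Traceback (most recent call last):
  File "fin.py", line 9, in <module>
    j=((H<8)|(H>172))&(S>130)&(abs(X)<.03)&(Y<-.02)&(Y>-.12)&(Z>.042)&(Z<.06); print(" jaw mean",X[j].mean().round(4),Y[j].mean().round(4),np.percentile(Y[j],[2,98]).round(4),j.sum())
                                                                                                                                           ~~~~~~~~~~~~~^^^^^^^^^^^^^
IndexError: index -1 is out of bounds for axis 0 with size 0
```

The stone lies flat, cream up: face height 44–45 mm, middle near (1, 4) mm, angle 0.2°. Now I'll shut the fingers and go down behind the jaw.

arm_command(slide=[[-1.5,0,0],[-3,0,0],[-3,0,2],[-3,0,4],[-3,0,6],[-3,0,8],[-3,0,10],[-3,0,11.5],[-3,0,12.3],[-3,0,12.3]], turn=[0,0,0,0,0,0,0,0,0,0], fingers=[-1,-1,-1,-1,-1,-1,-1,-1,-1,-1])

```text
time_s: 29.35
eef_pos: [0.4394, 0.0957, -0.0134]
tool_rot: [[0.194, 0.981, -0.003], [0.981, -0.194, -0.002], [-0.002, -0.002, -1.0]]
ft_force: [0.4, 0.4, 0.8]
width: 0.028
grip_force: 0.0
```

```bash
python3 -c "
from st import *
where()"
```

```text
yh -0.1404 xh -0.001
t 29.35 tcp [ 0.4394  0.0957 -0.0134] ang 78.81 F [0.4 0.4 0.8] w 0.028 g 0.0
```

arm_command(slide=[[0.5,0,0],[1,0,0],[1.5,0,0],[2,0,0],[2.5,0,0],[3,0,0],[3.4,0,0],[3.8,0,0],[4.2,0,0],[4.4,0,0]], turn=[0,0,0,0,0,0,0,0,0,0], fingers=[-1,-1,-1,-1,-1,-1,-1,-1,-1,-1])

```text
time_s: 30.35
eef_pos: [0.4493, 0.1399, -0.0122]
tool_rot: [[0.194, 0.981, -0.0], [0.981, -0.194, -0.001], [-0.001, -0.0, -1.0]]
ft_force: [-1.2, -3.4, 3.2]
width: 0.006
grip_force: 2.2
```

arm_command(slide=[[0.3,0,0],[0.6,0,0],[0.6,0,0]], turn=[0,0,0], fingers=[-1,-1,-1])

```text
time_s: 30.65
eef_pos: [0.4506, 0.1464, -0.0122]
tool_rot: [[0.194, 0.981, 0.0], [0.981, -0.194, 0.0], [0.0, 0.0, -1.0]]
ft_force: [-0.0, -1.3, -0.4]
width: 0.008
grip_force: 0.5
```

```bash
python3 -c "
from st import *
where()"
```

```text
yh -0.0886 xh 0.0001
t 30.65 tcp [ 0.4506  0.1464 -0.0122] ang 78.84 F [-0.  -1.3 -0.4] w 0.008 g 0.5
```

arm_command(slide=[[0.15,0,0],[0.3,0,0],[0.3,0,0]], turn=[0,0,0], fingers=[-1,-1,-1])

```text
time_s: 30.95
eef_pos: [0.4511, 0.149, -0.0122]
tool_rot: [[0.194, 0.981, 0.0], [0.981, -0.194, 0.0], [0.0, 0.0, -1.0]]
ft_force: [1.0, -2.8, 0.6]
width: 0.002
grip_force: 1.3
```

arm_command(slide=[[0.1,0,0],[0.2,0,0],[0.2,0,0]], turn=[0,0,0], fingers=[-1,-1,-1])

```text
time_s: 31.25
eef_pos: [0.451, 0.1491, -0.0122]
tool_rot: [[0.195, 0.981, -0.001], [0.981, -0.195, -0.002], [-0.002, -0.001, -1.0]]
ft_force: [-2.2, -10.0, 7.0]
width: 0.005
grip_force: 4.9
```

The push force rose to 10 N with no further motion, so the jaw is closed on the stone against the stop. I'll back off and verify.

arm_command(slide=[[0.1,0,0],[0.1,0,0],[-1,0,0],[-3.5,0,0],[-5,0,-2],[-5,0,-6],[-5,0,-10],[-5,0,-14],[-5,0,-14]], turn=[0,0,0,0,0,0,0,0,0], fingers=[-1,-1,-1,-1,-1,-1,-1,-1,-1])

```text
time_s: 32.15
eef_pos: [0.4447, 0.1034, 0.1329]
tool_rot: [[0.193, 0.981, 0.007], [0.981, -0.193, 0.006], [0.007, 0.006, -1.0]]
ft_force: [0.2, -0.2, -0.4]
width: 0.008
grip_force: 0.0
```

```bash
sed -i 's/; print(" jaw mean"/; j.sum()>5 and print(" jaw mean"/' fin.py; python3 fin.py pics/g7.png
```

```text
yh -0.1319 xh 0.0026
t 32.15 tcp [0.4447 0.1034 0.1329] ang 78.85 F [ 0.2 -0.2 -0.4] w 0.008 g 0.0
scene 677 slopes [-0.065 -0.003  0.044] rect mm ((1.694498062133789, 16.741283416748047), (55.751670837402344, 152.26551818847656), 0.14658552408218384) z 0.0443
 jaw mean 0.0044 -0.0678 [-0.0742 -0.0614] 42
top 283 slopes [ 0.011 -0.006  0.045] rect mm ((1.2174758911132812, 18.502521514892578), (155.51376342773438, 51.42451477050781), 89.57859802246094) z 0.0448
```

View pics/g7.png

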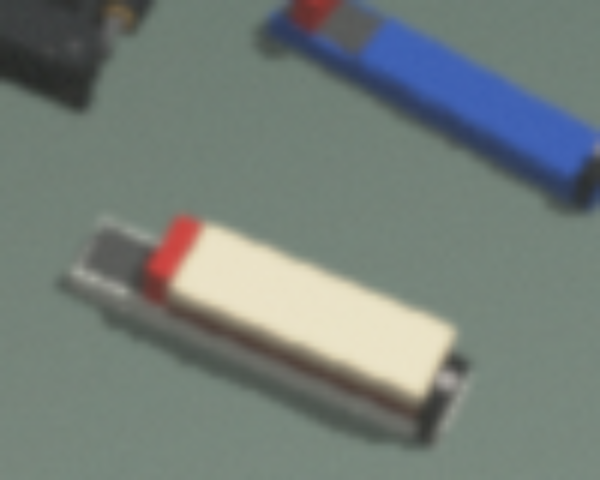

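The stone lies square on the bed with its cream face up. The red jaw at crop (175,258) touches one end and the stop at (445,385) touches the other. The jaw moved 28 mm, to about 0.0295. I'll hand it in.

```bash
python3 -c "
from bench import *
print(job_done())"
```

```text
the job is handed in; nothing more can be done
None
```

The stone is turned over and lies flat and square on the holder's bed, cream face up, held snugly between the red jaw (closed to about 0.0295) and the end stop; I handed the job in at about 32 s, and no verdict came back.

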